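# Nudge the tube plate onto the shaker's locating pins

### The arm

A 6-joint arm with a two-finger parallel gripper is mounted at the origin on the work surface. World frame = base frame: x ahead of the robot, y to its left, z up, the work surface at z = 0. Lengths are in m, angles in degrees, forces in N, time in s.
With the tool pointing down it reaches from about 0.275 to 0.85 m from the base axis. Payload 19 kg.
Tool frame: the origin (TCP) lies midway between the tips of the shut fingers; the grasp point (between the pads) lies 19 mm behind it; z points along the fingers, y is the direction in which the jaws open and shut (so a half turn about z gives the same grasp; the last joint's range is limited). The gripper opens to 85 mm and grips with 20 to 120 N. Pads are 22 mm wide; open, the fingers measure 114 mm over their backs; the gripper's body (76 mm by 85 mm) begins 54 mm behind the grasp point. The pads swing forward as they close: fully open they stand 13 mm farther back than shut.
Start: joints at [57.582, 8.623, 82.357, -0, 89.026, -7.678], TCP at [0.241, 0.522, 0.231] pointing down, gripper open.
Joint ranges: [-160.23, 160.23], [-39.13, 120.54], [6.94, 153.29], [-79.49, 259.48], [9.18, 160.14], [-161.06, 161.06]. Speed limits (degrees/s): [108.29, 108.29, 127.2, 172.46, 172.46, 172.46].

### API

Orientations are given as [roll, pitch, yaw] about the fixed x, y, z axes, in that order (R = Rz(yaw) Ry(pitch) Rx(roll)).
In Python, from station import * gives the robot as it stands. The module is installed in compiled form; this text tells all that it offers.
- The arm moves only by the shell command python3 -m jog 'ROWS' [FORCE]. ROWS is JSON, a list of rows, each a list of 3 entries, a list of its own where there are three numbers: the shift along the tool's x, y, z in m, then the turn, a rotation vector about the tool's x, y, z in rad, then the finger opening in m, from 0 to 0.0854. In form: [[[dx, dy, dz], [wx, wy, wz], claw], ...]. A call has 1 to 10 rows; each row is the pose to reach, as a shift and turn from the pose commanded when the call began, along the tool's axes at that moment; what a row does not reach only later rows make up. A row lasts 1/12 s, in which the tool goes at most 41.7 mm and 7.16 degrees, less where a joint would pass 70% of its speed; a pose out of reach is approached as far as the arm can. A call with a gripper value outside its range is refused whole. The fingers move at their own pace and stop on an object; FORCE is the grip in N (left out, the last holds). Time passes only in rows, so rows that repeat a pose let the fingers close. It gives the time, the measured TCP pose, the force and the opening at its end, in the units of the state.
- read_state(): the state, without advancing time (a new reading comes with each control period).
- camera(name): name is "side" or "top" or "wrist"; returns the picture (480x640x3 uint8, red, green, blue); there is no depth.
- calibration(name): a dict with "fov_y" (degrees; the focal length in pixels is half the picture's height over the tangent of half this angle, whatever the lens; pixels are square), "cx", "cy" (the principal point, pixels), "R" (3x3) and "t" (3): a world point X has camera coordinates R X + t. Camera axes: x right, y down, z forward; pixel columns grow to the right and rows downward; lengths in m; the calibration is good to about 2 mm. A picture is of the moment at which its call begins: read the wrist's pose just before it. calibration takes no time and is no camera call; for the wrist camera it gives the pose at the moment of the call.
- close_job(): hands the job in, once; it reports no verdict.
The state is a dict: "t": time; "qpos": joint angles; "joint_vel": joint speeds; "joint_torque": joint torques, N m; "ee_pos": TCP position; "eef_rot": TCP orientation; "force": force on the tool from outside, world axes, zero at the start; "wrist_torque": the same for the moment, N m; "finger_gap": opening from 0.0 (shut) to 1.0 (fully open).
Only numpy, scipy, OpenCV 4.12 (cv2) and the standard library are available. Lean on these libraries where they do the work, as an engineer would, in place of code of your own. Each camera call takes 0.05 s, during which the arm holds its last target. There are 200 camera calls.

### The job

The white tube plate lies askew on the shaker platform, its rear riding on top of the two locating pins. Without picking it up, push it with the fingers back to the rail and sideways along it until both locating holes drop over the pins and the plate lies flat on the platform. Leave everything else where it stands and end with the hand clear.

Things in the scene. Friction and masses are not known exactly. Their poses are not given: they have to be found in the camera images.
- shaker: Fixed lab shaker, 260 x 320 mm (x, y), turned up to 0.25 rad. Its flat grey platform is 60 mm above the bench. Origin under its centre at bench level; x points from its front (robot side) to its rear, y left, z up. Two steel locating pins, 10 mm thick with tapered tips 6 mm across, stand 6 mm above the platform at x = +29, y = +40 and -40 mm; the plate hides them at the start.
- plate: Loose white plate, 100 x 150 mm (x, y), 16 mm thick, about 0.35 kg. Origin: centre of its underside; axes as the shaker's when seated. Starts 14 to 18 mm in front of its seat, 12 to 26 mm left or right of it, turned up to 0.05 rad, tilted 0.07 rad: rear on the pins, front edge on the platform. Takes 3 to 10 N to slide. Carries five fixed capped tubes, 14 mm thick, 18 mm high, 15 mm or more inside its edges.
- rail (a point): Middle of the foot of the rail's front face, at shaker x = +60, y = 0 mm, platform height. The fixed aluminium rail is 150 mm long (along the shaker's y), 22 mm high, 16 mm thick. The seated plate lies flat, its rear edge about 1 mm in front of this face, its ends level with the rail's ends.
- pin_left (a point): Centre of the top of the left pin (shaker's +y side), 6 mm above the platform.
- pin_right (a point): Centre of the top of the right pin (shaker's -y side), 6 mm above the platform.
- hole_left (a point): Centre of the plate's left locating hole, at its underside: round, 14 mm, right through, at plate x = +20, y = +40 mm.
- hole_right (a point): Centre of the plate's right locating hole, at its underside: round, 14 mm, right through, at plate x = +20, y = -40 mm.
- vial_a: Bystander: loose amber vial, 22 mm thick, 47 mm high, on the platform behind the rail; origin under its centre.
- vial_b: Bystander: a vial of the same kind, behind the rail.
- vial_c: Bystander: a vial of the same kind, on the platform's front left corner.
- tip_box: Bystander: loose grey pipette tip box, 85 x 125 x 51 mm, on the bench right of the shaker; origin under its centre.
- tube_rack: Bystander: loose empty white tube rack, 60 x 144 x 60 mm, on the bench left of the shaker; origin under its centre.
- bottle: Bystander: loose bottle, 54 mm thick, 110 mm high, behind the shaker; origin under its centre.
- jar: Bystander: loose white jar, 80 mm thick, 120 mm high, behind the shaker; origin under its centre.

How it is judged (in metres and radians):
At the end, for the whole second after the job is handed in: Each locating hole is centred within 3.5 mm of its pin, with the plate's underside at the holes less than 2 mm above the platform, the plate flat within 0.02 rad and at rest (horizontal distance between hole_left and pin_left below 0.0035 m and horizontal distance between hole_right and pin_right below 0.0035 m and height (world z) of each of hole_left, hole_right below 0.062 m and angle between plate's own z axis and vertical below 0.02 rad and linear speed of plate below 0.01 m/s and angular speed of plate below 0.05 rad/s); the robot touches nothing.
It fails at once if the plate is lifted (its centre more than 12 mm above the platform) (height (world z) of plate above 0.072 m).
It fails at once if a bystander is displaced by more than 25 mm (distance of any of vial_a, vial_b, vial_c, tip_box, tube_rack, bottle, jar from where it was at the start of the episode above 0.025 m).
It also fails if it takes over 58 s, if anything falls off the work surface, if the arm or the gripper's body presses on something with over 40 N, if the wrist force passes 120 N, or if a joint passes its speed limit or range.

## Working session

There is one attempt and no reset: what is moved stays moved. The work goes in short steps, Python scripts to look and compute and a shell command to move; the robot and the scene stay as the last step left them, time stands still between calls to the robot, and variables do not carry over. Pictures are saved under pics/ and viewed, about 8 in all and at most 12, crops included, and the job is handed in when it is done.

```bash
mkdir -p pics
cat > h.py <<'E'
from station import *
import numpy as np, cv2
from scipy.spatial.transform import Rotation as Ro
def snap(n,f,crop=None,s=1):
    im=camera(n)[:,:,::-1].copy()
    cv2.imwrite('pics/full_'+f,im)
    if crop: x0,y0,x1,y1=crop; im=im[y0:y1,x0:x1]
    im=cv2.resize(im,None,fx=s,fy=s,interpolation=cv2.INTER_CUBIC); cv2.imwrite('pics/'+f,im)
def K(n):
    c=calibration(n); f=240/np.tan(np.radians(c['fov_y'])/2); return c,f
def px2w(n,u,v,z,c=None):
    c,f=K(n); R=np.array(c['R']);t=np.array(c['t'])
    d=R.T@np.array([(u-c['cx'])/f,(v-c['cy'])/f,1]); o=-R.T@t
    return o+d*(z-o[2])/d[2]
def w2px(n,X):
    c,f=K(n); p=np.array(c['R'])@np.array(X)+np.array(c['t']); return np.array([c['cx']+f*p[0]/p[2],c['cy']+f*p[1]/p[2]])
E
python3 - <<'E'
from h import *
print(read_state())
for n in("top","side","wrist"):
    c,f=K(n);print(n,f,c)
snap("top","top0.png");snap("side","side0.png")
E
```

```text
{'t': 0.0, 'qpos': array([ 5.75841880e+01,  8.65194286e+00,  8.23920119e+01, -3.98628423e-04,
        8.90257066e+01, -7.67769753e+00]), 'joint_vel': array([ 0.01251332,  0.08290593, -0.03569923,  0.0058252 , -0.08113386,
       -0.12736634]), 'joint_torque': array([-4.41295879e-05, -7.13040662e+01, -5.70895243e+01, -1.86167840e-04,
        8.61141190e-03, -4.94939206e-05]), 'ee_pos': array([0.2405136 , 0.52202113, 0.23067423]), 'eef_rot': array([-1.79930910e+02, -8.91179241e-03,  1.55261887e+02]), 'force': array([-0.35129924,  0.53971989,  0.08945681]), 'wrist_torque': array([ 0.0096638 , -0.02632042, -0.02488193]), 'finger_gap': 1.0014757926334668}
top 438.19352945833305 {'fov_y': 57.41932362168662, 'cx': 325.07410858077475, 'cy': 244.33477204616742, 'R': array([[ 0.01599668, -0.99968244, -0.01947105],
       [-0.99196411, -0.01342283, -0.12580556],
       [ 0.12550425,  0.02132705, -0.99186382]]), 't': array([0.03416398, 0.618674  , 0.83921177])}
side 466.46494352187534 {'fov_y': 54.452376090844645, 'cx': 321.89104447677454, 'cy': 239.91309887415818, 'R': array([[-0.88439496, -0.46651235,  0.01455308],
       [-0.34172993,  0.62596995, -0.70098664],
       [ 0.31790913, -0.62492228, -0.7130259 ]]), 't': array([0.54791807, 0.22364139, 0.64190097])}
wrist 351.0100788467653 {'fov_y': 68.72403789941366, 'cx': 325.6459709391227, 'cy': 235.89065990546544, 'R': array([[ 0.41860851,  0.90816562, -0.00145804],
       [ 0.8657959 , -0.39859298,  0.30252454],
       [ 0.27416122, -0.12790171, -0.95314048]]), 't': array([-0.57356994, -0.03826803,  0.3786962 ])}
```

View pics/top0.png

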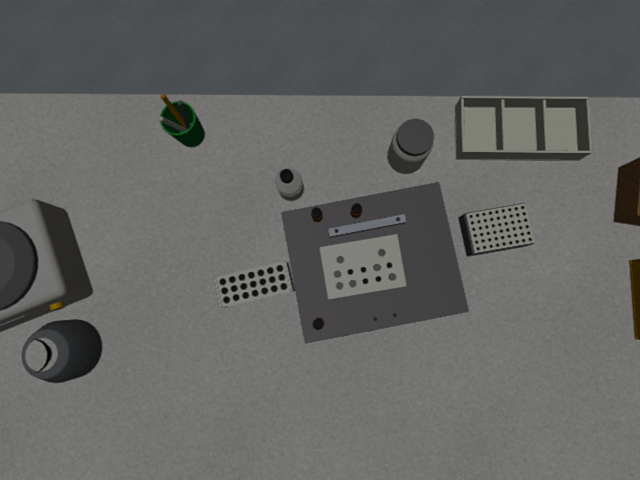

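View pics/side0.png

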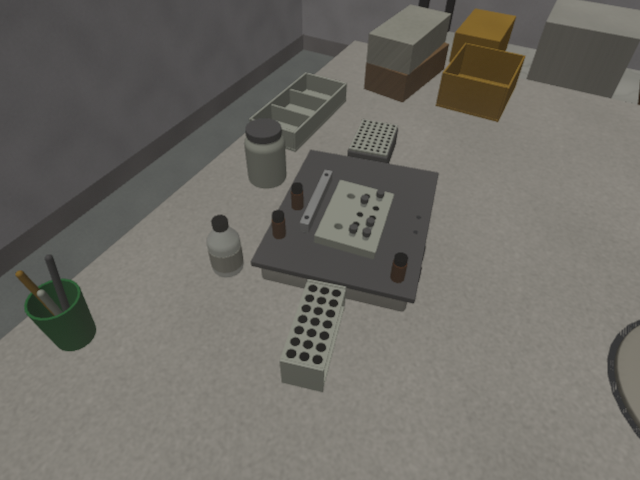

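The top view shows the shaker centred near (375,262). The rail runs from (330,232) to (405,219), and the plate sits in front of it and slightly left. The vials are behind the rail and at the front left. I'll enlarge the rail and plate region.

Run:
```python
import cv2
im=cv2.imread('pics/full_top0.png')[200:310,305:425]
im=cv2.convertScaleAbs(cv2.resize(im,None,fx=5.4,fy=5.4,interpolation=cv2.INTER_CUBIC),alpha=1.4)
cv2.imwrite('pics/c1.png',im)
```

```text
(no output)
```

View pics/c1.png

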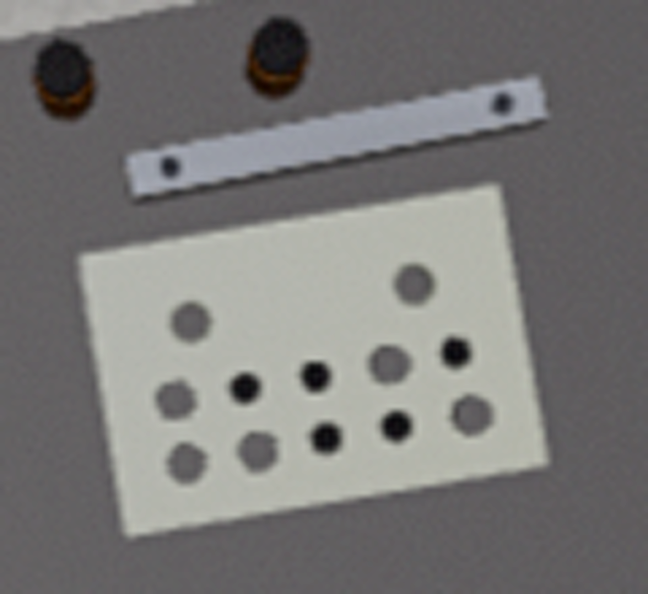

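```bash
cat > fit.py <<'E'
from h import *
def P(u,v,z,s=5.4,o=(305,200)): return px2w("top",o[0]+(u+.5)/s-.5,o[1]+(v+.5)/s-.5,z)
E
python3 - <<'E'
from fit import *
TL,TR,BR,BL=[P(*a,.082) for a in [(127,155),(538,77),(547,118),(133,195)]]
d=(TL-TR+BL-BR)[:2]; yaw=np.arctan2(-d[0],d[1]); print("shaker yaw",yaw,np.linalg.norm(TL-TR),np.linalg.norm(TL-BL))
e=np.array([np.cos(yaw),np.sin(yaw)]); l=np.array([-e[1],e[0]])
c=(TL+TR+BR+BL)[:2]/4; org=c-e*.068; print("shaker origin",org, "rail",c-e*.008)
for n,p in zip("RL RR FR FL hL hR".split(),[P(80,255,.083),P(499,185,.083),P(548,463,.076),P(126,537,.076),P(190,322,.082),P(414,284,.082)]):
    q=p[:2]-org; print(n,p,"shaker frame",(q@e*1000).round(1),(q@l*1000).round(1))
S=lambda x,y:org+e*x+l*y
c4=[P(*(np.array(a)-[305,200])*5.4,.06)[:2] for a in [(282,211.5),(438,182.5),(467.5,311.5),(305,342)]]
print("platform corners centre",np.mean(c4,0))
for n,u,v,z in (("va",317,210,.107),("vb",356.5,206,.107),("vc",318,324,.107)):
    q=px2w("top",u,v,z)[:2]; print(n,q,(q-org)@e,(q-org)@l)
E
```

```text
shaker yaw 0.2008611466869202 0.14853685676035067 0.014500765031972583
shaker origin [ 0.58482041 -0.0506099 ] rail [ 0.64361412 -0.03863911]
RL [0.60768119 0.05307456 0.083     ] shaker frame 43.1 97.0
RR [ 0.63456147 -0.09431016  0.083     ] shaker frame 40.0 -52.7
FR [ 0.53738136 -0.11197438  0.076     ] shaker frame -58.7 -50.7
FL [0.5093024  0.03545056 0.076     ] shaker frame -56.8 99.4
hL [0.58461609 0.01402091 0.082     ] shaker frame 12.7 63.4
hR [ 0.59913826 -0.06450913  0.082     ] shaker frame 11.3 -16.5
platform corners centre [ 0.58563171 -0.04992466]
va [0.67401698 0.05797018] 0.10906644719289808 0.08860119991619834
vb [ 0.68250513 -0.01570007] 0.10268575501172651 0.014718582732093168
vc [0.46416961 0.05231557] -0.0976901362609738 0.1249276007288331
```

```bash
python3 - <<'E'
from fit import *
print(w2px("top",[.2405,.522,.231]),w2px("top",[.24,.52,.35]),px2w("top",62,350,.0),px2w("top",62,350,.2),px2w("top",10,265,.1))
E
python3 -m jog '[[[-0.467,-0.41,0.0],[0,0,2.509],0.0854],[[-0.467,-0.41,0.0],[0,0,2.509],0.0854],[[-0.467,-0.41,0.0],[0,0,2.509],0.0854]]'
```

```text
[ -3.41300819 475.76523418] [-76.4514781  515.16270921] [0.39668771 0.58186377 0.        ] [0.42109122 0.45949788 0.2       ] [0.56323736 0.63407902 0.1       ]
t: 0.35
ee_pos: [0.2913, 0.4067, 0.2306]
eef_rot: [-179.9, 0.0, 133.5]
force: [0.6, -0.9, 1.0]
finger_gap: 0.998
```

```bash
cat >> fit.py <<'E'
yaw=0.2009; org=np.array([0.5848,-0.0506]); e=np.array([np.cos(yaw),np.sin(yaw)]); l=np.array([-e[1],e[0]])
def go(x,y,z):
    s=read_state(); R=Ro.from_euler('xyz',s['eef_rot'],degrees=True)
    T=np.r_[org+e*x+l*y,z]; Rt=Ro.from_euler('xyz',[180,0,np.degrees(yaw)],degrees=True)
    print((R.inv().apply(T-s['ee_pos'])).round(4),(R.inv()*Rt).as_rotvec().round(4))
def where():
    s=read_state(); q=s['ee_pos'][:2]-org; print("shaker xy",(q@e).round(4),(q@l).round(4),"z",s['ee_pos'][2].round(4),"F",s['force'].round(1),"Fx,Fy",(s['force'][:2]@e).round(1),(s['force'][:2]@l).round(1),s['eef_rot'].round(2),s['t'])
E
python3 -c "
from fit import *
go(-.089,.023,.15)"
```

```text
[-0.467  -0.1652  0.0809] [-5.0000e-04  1.4000e-03  2.1295e+00]
```

```bash
R='x'; python3 -m jog '[[[-0.467,-0.1652,0.081],[0,0,2.1295],0.0854],[[-0.467,-0.1652,0.081],[0,0,2.1295],0.0854],[[-0.467,-0.1652,0.081],[0,0,2.1295],0.0854],[[-0.467,-0.1652,0.081],[0,0,2.1295],0.0854],[[-0.467,-0.1652,0.081],[0,0,2.1295],0.0854],[[-0.467,-0.1652,0.081],[0,0,2.1295],0.0854],[[-0.467,-0.1652,0.081],[0,0,2.1295],0.0854],[[-0.467,-0.1652,0.081],[0,0,2.1295],0.0854],[[-0.467,-0.1652,0.081],[0,0,2.1295],0.0854],[[-0.467,-0.1652,0.081],[0,0,2.1295],0.0854]]'
python3 -c "
from fit import *
where();go(-.089,.023,.15)"
```

```text
t: 1.18
ee_pos: [0.4608, 0.031, 0.1637]
eef_rot: [180.0, -0.0, 61.8]
force: [1.0, 0.9, -0.1]
finger_gap: 1.0
shaker xy -0.1052 0.1047 z 0.1637 F [ 1.   0.9 -0.1] Fx,Fy 1.2 0.7 [180.    -0.    61.78] 1.1833
[-0.0525  0.0647  0.0137] [ 1.000e-04 -0.000e+00  8.774e-01]
```

```bash
python3 -m jog '[[[-0.0525,0.0647,0.0137],[0,0,0.8774],0.0854],[[-0.0525,0.0647,0.0137],[0,0,0.8774],0.0854],[[-0.0525,0.0647,0.0137],[0,0,0.8774],0.0854],[[-0.0525,0.0647,0.0137],[0,0,0.8774],0.0854],[[-0.0525,0.0647,0.0137],[0,0,0.8774],0.0854],[[-0.0525,0.0647,0.0137],[0,0,0.8774],0.0854],[[-0.0525,0.0647,0.0137],[0,0,0.8774],0.0854],[[-0.0525,0.0647,0.0137],[0,0,0.8774],0.0854],[[-0.0525,0.0647,0.0137],[0,0,0.8774],0.0854],[[-0.0525,0.0647,0.0137],[0,0,0.8774],0.0854]]'
python3 -c "
from fit import *
where();go(-.089,.023,.056);snap('wrist','w1.png')"
```

```text
t: 2.02
ee_pos: [0.4932, -0.0434, 0.1503]
eef_rot: [-180.0, 0.0, 12.1]
force: [-0.3, -0.4, 0.6]
finger_gap: 1.0
shaker xy -0.0883 0.0253 z 0.1503 F [-0.3 -0.4  0.6] Fx,Fy -0.4 -0.3 [-1.800e+02  1.000e-02  1.215e+01] 2.0167
[-0.0007  0.0023  0.0943] [-0.      0.0002  0.0111]
```

View pics/w1.png

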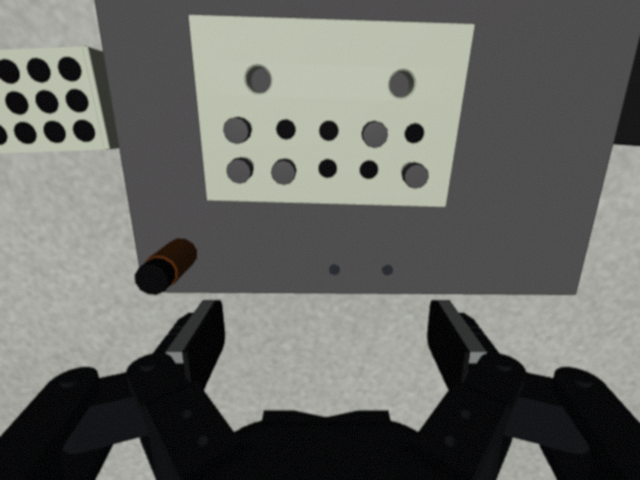

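The plate is visible from (190,15) to (473,207), ahead of the open fingers, with both holes at (258,80) and (401,83). Vial_c is at (155,275), clear to the left of the fingers. Next I descend.

```bash
python3 -m jog '[[[-0.001,0.005,0.04],[0,0,0.011],0.0854],[[-0.001,0.005,0.07],[0,0,0.011],0.0854],[[-0.001,0.005,0.08],[0,0,0.011],0.0854],[[-0.001,0.005,0.088],[0,0,0.011],0.0854],[[-0.001,0.005,0.093],[0,0,0.011],0.0854],[[-0.001,0.005,0.093],[0,0,0.011],0.0854],[[-0.001,0.005,0.093],[0,0,0.011],0.0854]]'
python3 -c "
from fit import *
where()"
python3 -m jog '[[[0.004,0,0],[0,0,0],0.0854],[[0.008,0,0],[0,0,0],0.0854],[[0.012,0,0],[0,0,0],0.0854],[[0.012,0,0],[0,0,0],0.0854],[[0.012,0,0],[0,0,0],0.0854]]'
python3 -c "
from fit import *
where()"
```

```text
t: 2.65
ee_pos: [0.494, -0.0486, 0.0585]
eef_rot: [180.0, -0.1, 11.3]
force: [0.4, -0.5, -0.4]
finger_gap: 0.998
shaker xy -0.0886 0.02 z 0.0585 F [ 0.4 -0.5 -0.4] Fx,Fy 0.3 -0.6 [ 1.7996e+02 -7.0000e-02  1.1290e+01] 2.65
t: 3.07
ee_pos: [0.5054, -0.0462, 0.0574]
eef_rot: [180.0, 0.0, 11.3]
force: [0.8, 0.7, -1.0]
finger_gap: 0.997
shaker xy -0.077 0.0202 z 0.0574 F [ 0.8  0.7 -1. ] Fx,Fy 0.9 0.5 [179.99   0.    11.27] 3.0667
```

```bash
python3 -m jog '[[[0.002,0,0.003],[0,0,0.004],0.0854],[[0.004,0,0.003],[0,0,0.004],0.0854],[[0.006,0,0.003],[0,0,0.004],0.0854],[[0.008,0,0.003],[0,0,0.004],0.0854],[[0.010,0,0.003],[0,0,0.004],0.0854],[[0.012,0,0.003],[0,0,0.004],0.0854],[[0.014,0,0.003],[0,0,0.004],0.0854],[[0.016,0,0.003],[0,0,0.004],0.0854]]'
python3 -c "
from fit import *
where()"
python3 -m jog '[[[0.001,0,0],[0,0,0],0.0854],[[0.002,0,0],[0,0,0],0.0854],[[0.003,0,0],[0,0,0],0.0854],[[0.004,0,0],[0,0,0],0.0854]]'
python3 -c "
from fit import *
where();snap('wrist','w2.png')"
```

```text
t: 3.73
ee_pos: [0.5209, -0.0431, 0.0543]
eef_rot: [180.0, 0.0, 11.0]
force: [-2.8, -0.1, 0.6]
finger_gap: 1.002
shaker xy -0.0611 0.0201 z 0.0543 F [-2.8 -0.1  0.6] Fx,Fy -2.8 0.4 [1.800e+02 2.000e-02 1.102e+01] 3.7333
t: 4.07
ee_pos: [0.5248, -0.0423, 0.0543]
eef_rot: [180.0, 0.0, 11.0]
force: [-2.7, -0.2, -0.2]
finger_gap: 0.997
shaker xy -0.0572 0.0201 z 0.0543 F [-2.7 -0.2 -0.2] Fx,Fy -2.7 0.4 [1.800e+02 1.000e-02 1.102e+01] 4.0667
```

View pics/w2.png

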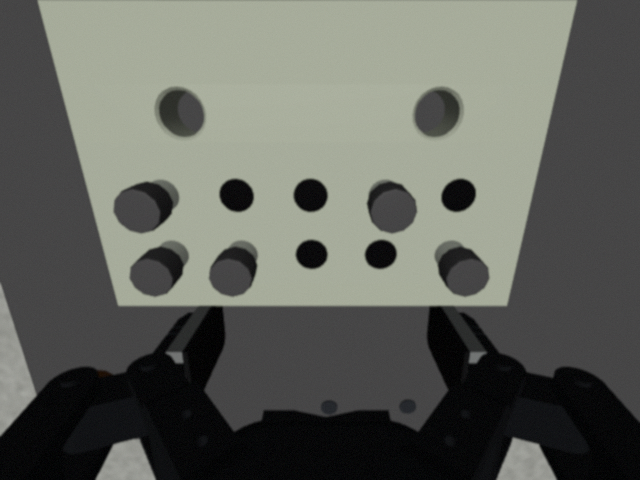

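Both fingers bear on the plate's front edge at (210,305) and (435,305), and the push force is about 2.7 N. I'll continue to the rail.

```bash
python3 -m jog '[[[0.001,0,0],[0,0,-0.008],0.0854],[[0.002,0,0],[0,0,-0.008],0.0854],[[0.003,0,0],[0,0,-0.008],0.0854]]'
python3 -m jog '[[[0.0007,0,0],[0,0,0],0.0854],[[0.0015,0,0],[0,0,0],0.0854]]'
python3 -m jog '[[[0.0007,0,0],[0,0,0],0.0854],[[0.0015,0,0],[0,0,0],0.0854]]'
python3 -c "
from fit import *
where()"
```

```text
t: 4.37
ee_pos: [0.5277, -0.0417, 0.0544]
eef_rot: [180.0, 0.0, 11.5]
force: [-2.9, -0.5, 0.3]
finger_gap: 1.002
t: 4.53
ee_pos: [0.5292, -0.0415, 0.0543]
eef_rot: [180.0, 0.0, 11.5]
force: [-1.8, 0.0, 0.3]
finger_gap: 0.998
t: 4.7
ee_pos: [0.5303, -0.0413, 0.0543]
eef_rot: [180.0, 0.1, 11.5]
force: [-10.4, -3.7, 3.2]
finger_gap: 1.0
shaker xy -0.0516 0.02 z 0.0543 F [-10.4  -3.7   3.2] Fx,Fy -10.9 -1.5 [1.800e+02 6.000e-02 1.149e+01] 4.7
```

```bash
python3 -m jog '[[[0.0005,0,0],[0,0,0],0.0854],[[0.0005,0,0],[0,0,0],0.0854]]'
python3 -c "
from fit import *
where();snap('top','t2.png',(305,200,425,310),5.4)"
python3 -m jog '[[[-0.005,0,0],[0,0,0],0.0854],[[-0.02,0,0],[0,0,0],0.0854],[[-0.02,0,-0.01],[0,0,0],0.0854],[[-0.02,0,-0.05],[0,0,0],0.0854],[[-0.02,0,-0.09],[0,0,0],0.0854],[[-0.02,0,-0.09],[0,0,0],0]]'
python3 -c "
from fit import *
snap('top','t2.png',(305,200,425,310),5.4)
where();go(.008,.135,.12)"
```

```text
t: 4.87
ee_pos: [0.5303, -0.0413, 0.0542]
eef_rot: [-180.0, 0.1, 11.5]
force: [-11.2, -4.1, 4.9]
finger_gap: 0.999
shaker xy -0.0516 0.02 z 0.0542 F [-11.2  -4.1   4.9] Fx,Fy -11.8 -1.8 [-1.800e+02  1.300e-01  1.149e+01] 4.8667
t: 5.42
ee_pos: [0.5144, -0.0456, 0.1524]
eef_rot: [179.8, -0.5, 11.5]
force: [0.8, -1.0, 2.4]
finger_gap: 0.882
shaker xy -0.0687 0.0193 z 0.1491 F [-0.1 -0.2 -0.9] Fx,Fy -0.2 -0.1 [179.82  -0.4   11.48] 5.4667
[ 0.0764 -0.1158  0.0293] [ 0.0032 -0.0071 -0.0005]
```

View pics/t2.png

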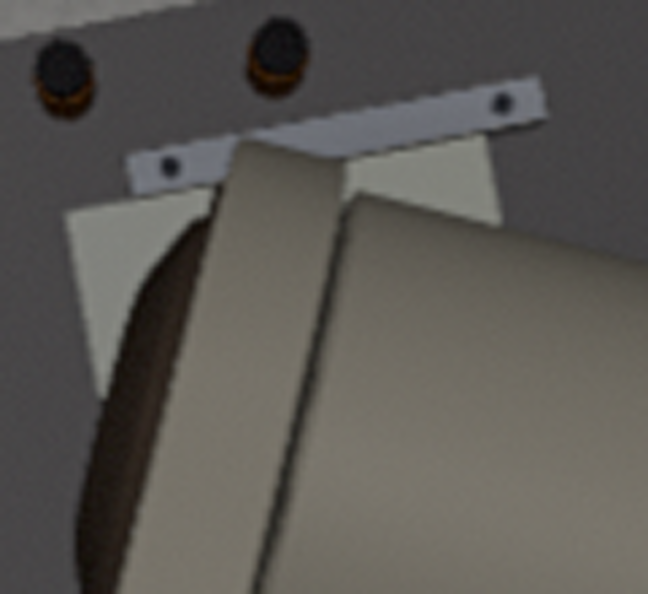

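The plate's rear edge, from (66,213) to (487,135), is against the rail. It still sits about 23 mm left. Now I move to the left end with shut fingers.

```bash
python3 -m jog '[[[0.02,-0.03,0.015],[0,0,0],0],[[0.04,-0.06,0.029],[0,0,0],0],[[0.06,-0.09,0.029],[0,0,0],0],[[0.0764,-0.1158,0.029],[0.003,-0.007,0],0],[[0.0764,-0.1158,0.029],[0.003,-0.007,0],0],[[0.0764,-0.1158,0.05],[0.003,-0.007,0],0],[[0.0764,-0.1158,0.07],[0.003,-0.007,0],0],[[0.0764,-0.1158,0.082],[0.003,-0.007,0],0],[[0.0764,-0.1158,0.082],[0.003,-0.007,0],0],[[0.0764,-0.1158,0.082],[0.003,-0.007,0],0]]'
python3 -c "
from fit import *
where();go(.008,.119,.066)"
```

```text
t: 6.3
ee_pos: [0.5633, 0.0835, 0.0621]
eef_rot: [-179.8, 0.4, 11.5]
force: [0.1, 0.4, 0.7]
finger_gap: -0.001
shaker xy 0.0057 0.1356 z 0.0621 F [0.1 0.4 0.7] Fx,Fy 0.2 0.3 [-179.83    0.43   11.47] 6.3
[ 0.0023  0.0166 -0.004 ] [-0.0031  0.0076 -0.0008]
```

```bash
python3 -m jog '[[[0.001,0.002,-0.004],[-0.003,0.0076,0],0],[[0.0023,0.008,-0.004],[-0.003,0.0076,0],0],[[0.0023,0.014,-0.004],[-0.003,0.0076,0],0],[[0.0023,0.0166,-0.004],[-0.003,0.0076,0],0],[[0.0023,0.0166,-0.004],[-0.003,0.0076,0],0]]'
python3 -c "
from fit import *
where()"
python3 -m jog '[[[0,0.002,0],[0,0,0],0],[[0,0.004,0],[0,0,0],0],[[0,0.006,0],[0,0,0],0],[[0,0.008,0],[0,0,0],0],[[0,0.010,0],[0,0,0],0],[[0,0.012,0],[0,0,0],0]]'
python3 -c "
from fit import *
where();snap('wrist','w3.png')"
```

```text
t: 6.72
ee_pos: [0.5691, 0.0669, 0.0664]
eef_rot: [180.0, -0.0, 11.4]
force: [1.1, -0.1, 0.3]
finger_gap: -0.0
shaker xy 0.0081 0.1183 z 0.0664 F [ 1.1 -0.1  0.3] Fx,Fy 1.1 -0.3 [ 1.7999e+02 -4.0000e-02  1.1430e+01] 6.7167
t: 7.22
ee_pos: [0.5713, 0.056, 0.0662]
eef_rot: [-180.0, -0.0, 11.5]
force: [-0.8, 2.2, -0.1]
finger_gap: -0.002
shaker xy 0.008 0.1072 z 0.0662 F [-0.8  2.2 -0.1] Fx,Fy -0.3 2.3 [-1.7999e+02 -2.0000e-02  1.1490e+01] 7.2167
```

View pics/w3.png

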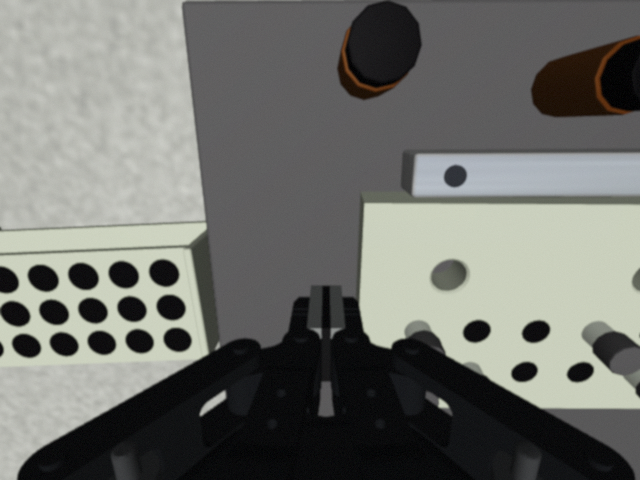

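The finger is touching the plate's left end at (358,320), with 2.3 N. The plate's corner at (362,195) lies left of the rail end at (405,195). I'll push along the rail.

```bash
python3 -m jog '[[[0,0.0015,0],[0,0,0],0],[[0,0.003,0],[0,0,0],0],[[0,0.0045,0],[0,0,0],0],[[0,0.006,0],[0,0,0],0],[[0,0.0075,0],[0,0,0],0],[[0,0.009,0],[0,0,0],0],[[0,0.0105,0],[0,0,0],0],[[0,0.012,0],[0,0,0],0],[[0,0.0135,0],[0,0,0],0]]'
python3 -c "
from fit import *
where();snap('wrist','w4.png')"
```

```text
t: 8.02
ee_pos: [0.574, 0.0426, 0.0663]
eef_rot: [180.0, -0.0, 11.5]
force: [0.7, -0.3, -0.2]
finger_gap: -0.0
shaker xy 0.0081 0.0935 z 0.0663 F [ 0.7 -0.3 -0.2] Fx,Fy 0.6 -0.4 [ 1.7999e+02 -3.0000e-02  1.1480e+01] 8.0167
```

View pics/w4.png

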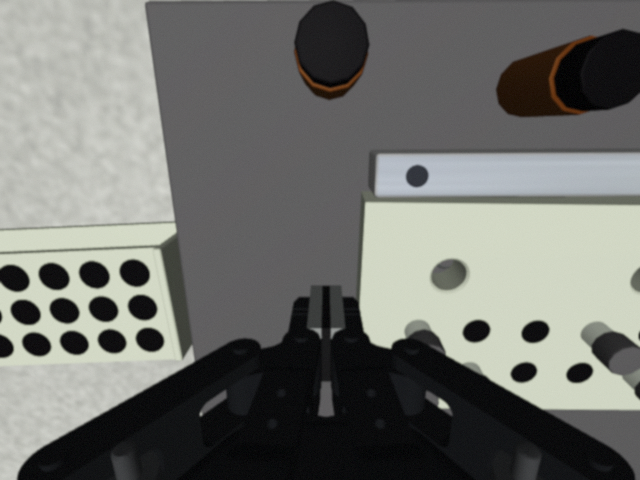

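```bash
python3 -c "
from fit import *
for n,u,v,z in (('railFL',376,196,.082),('railRL',376,152,.082),('plateRL',364,201,.083),('holetop',449,274,.081)):
    q=px2w('wrist',u,v,z)[:2]-org; print(n,q@e,q@l)"
```

```text
railFL 0.05995807448009936 0.07460915374804172
railRL 0.07547387369827457 0.07527208338364126
plateRL 0.058334483730502526 0.07900022412394295
holetop 0.028837497713655465 0.044586314336177
```

About 4.4 mm remains (hole y = 44.6 mm against 40 mm). I'll creep in.

```bash
python3 -m jog '[[[0,0.001,0],[0,0,0],0],[[0,0.002,0],[0,0,0],0],[[0,0.003,0],[0,0,0],0],[[0,0.003,0],[0,0,0],0]]'
python3 -m jog '[[[0,0.0007,0],[0,0,0],0],[[0,0.0014,0],[0,0,0],0],[[0,0.0014,0],[0,0,0],0]]'
python3 -c "
from fit import *
where();snap('wrist','w5.png')"
```

```text
t: 8.4
ee_pos: [0.5746, 0.0398, 0.0663]
eef_rot: [180.0, -0.0, 11.5]
force: [-0.1, -0.1, -0.5]
finger_gap: -0.004
t: 8.65
ee_pos: [0.5749, 0.0385, 0.0663]
eef_rot: [-180.0, -0.0, 11.5]
force: [-0.9, 2.3, -0.1]
finger_gap: 0.005
shaker xy 0.008 0.0893 z 0.0663 F [-0.9  2.3 -0.1] Fx,Fy -0.5 2.4 [-1.7999e+02 -3.0000e-02  1.1480e+01] 8.65
```

View pics/w5.png

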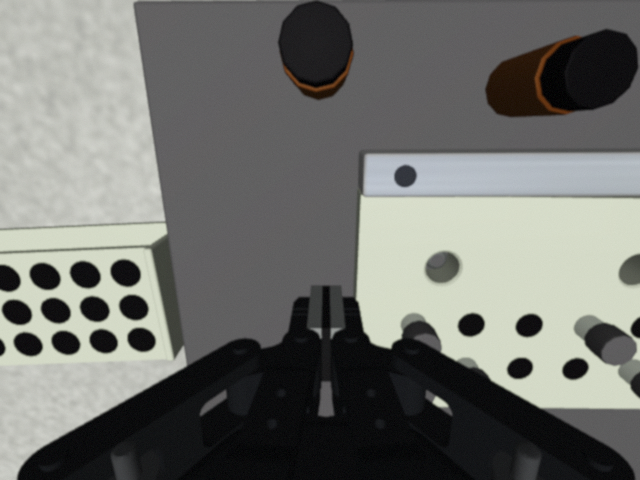

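The plate seems to have dropped: the pin now shows inside the left hole at (435,260), and the plate edge no longer rides above the rail's front. I'll back off and check from above.

```bash
python3 -m jog '[[[0,-0.01,0],[0,0,0],0],[[0,-0.025,0],[0,0,0],0],[[0,-0.025,-0.03],[0,0,0],0],[[0,-0.025,-0.06],[0,0,0],0],[[-0.03,0.01,-0.075],[0,0,0],0],[[-0.065,0.05,-0.075],[0,0,0],0],[[-0.065,0.088,-0.075],[0,0,0],0],[[-0.065,0.088,-0.075],[0,0,0],0],[[-0.065,0.088,-0.075],[0,0,0],0],[[-0.065,0.088,-0.075],[0,0,0],0]]'
python3 -c "
from fit import *
where();print(calibration('wrist'));snap('wrist','w6.png')"
```

```text
t: 9.53
ee_pos: [0.5287, -0.0607, 0.1413]
eef_rot: [-180.0, -0.0, 11.4]
force: [0.8, 0.0, -0.4]
finger_gap: -0.0
shaker xy -0.057 0.0013 z 0.1413 F [ 0.8  0.  -0.4] Fx,Fy 0.8 -0.2 [-1.800e+02 -4.000e-02  1.139e+01] 9.5333
{'fov_y': 68.72403789941366, 'cx': 325.6459709391227, 'cy': 235.89065990546544, 'R': array([[ 1.97448145e-01, -9.80313333e-01,  6.11775930e-06],
       [-9.34293747e-01, -1.88177299e-01,  3.02794482e-01],
       [-2.96832316e-01, -5.97919244e-02, -9.53055876e-01]]), 't': array([-0.16427086,  0.46998369,  0.44555575])}
```

View pics/w6.png

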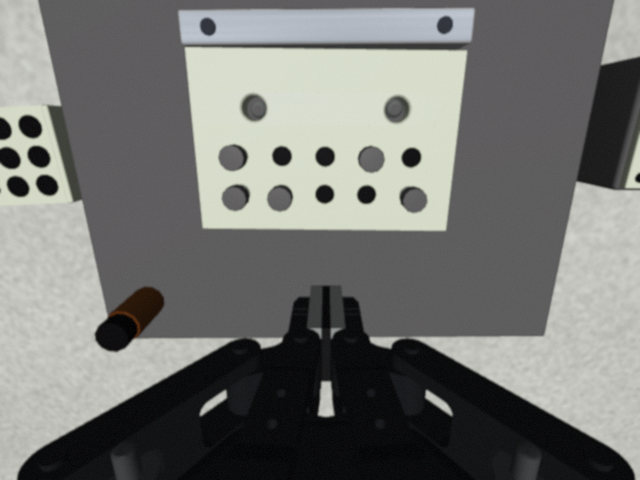

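Both pins show inside their holes, at (255,107) and (397,108). The plate is parallel to the rail and its ends are level with it. One numeric check of flatness and pin fit follows.

Run:
```python
from fit import *
S=lambda x,y,z:np.r_[org+e*x/1e3+l*y/1e3,z]
for n,x,y in(("RL",59,75),("RR",59,-75),("FR",-41,-75),("FL",-41,75),("hL",29,40),("hR",29,-40)):
    print(n,"seated",w2px("wrist",S(x,y,.076)).round(1),"7mm up",w2px("wrist",S(x,y,.083)).round(1))
im=cv2.imread('pics/full_w6.png')[35:240,175:480]
cv2.imwrite('pics/c6.png',cv2.resize(im,None,fx=2.6,fy=2.6,interpolation=cv2.INTER_CUBIC))
```

```text
RL seated [185.9  46.2] 7mm up [180.7  43.2]
RR seated [471.1  45.9] 7mm up [476.5  42.9]
FR seated [450.7 228.3] 7mm up [454.7 231.6]
FL seated [205.8 228.5] 7mm up [201.9 231.9]
hL seated [255.9 106.8] 7mm up [253.4 106.2]
hR seated [400.9 106.7] 7mm up [403.5 106. ]
```

View pics/c6.png

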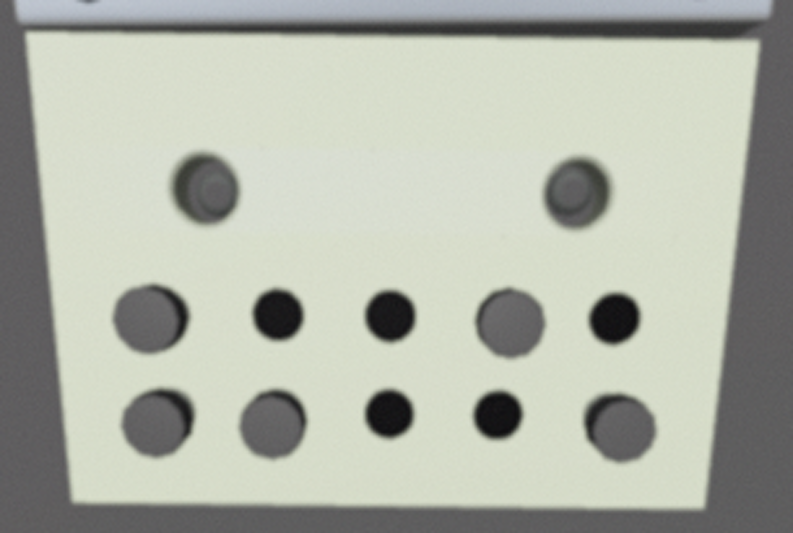

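The corner widths match a seated plate: 282 px at the rear against 285 px predicted for seated and 296 px for raised; 244 px at the front against 245 px. The pins sit well inside the holes. A light touch probe at the rear right will confirm the height.

```bash
python3 -c "
from fit import *
go(.042,-.058,.082)"
```

```text
[0.0989 0.0599 0.0593] [-0.0002 -0.0005 -0.0008]
```

```bash
python3 -m jog '[[[0.035,0.02,0],[0,0,0],0],[[0.07,0.04,0],[0,0,0],0],[[0.099,0.06,0],[0,0,0],0],[[0.099,0.06,0.02],[0,0,0],0],[[0.099,0.06,0.045],[0,0,0],0],[[0.099,0.06,0.057],[0,0,0],0],[[0.099,0.06,0.0593],[0,0,0],0],[[0.099,0.06,0.0593],[0,0,0],0]]'
python3 -m jog '[[[0,0,0.002],[0,0,0],0],[[0,0,0.004],[0,0,0],0],[[0,0,0.004],[0,0,0],0]]'
python3 -m jog '[[[0,0,0.001],[0,0,0],0],[[0,0,0.001],[0,0,0],0]]'
python3 -c "
from fit import *
where()"
```

```text
t: 10.25
ee_pos: [0.6373, -0.0987, 0.0816]
eef_rot: [-180.0, 0.0, 11.5]
force: [1.1, 0.9, 0.0]
finger_gap: 0.003
t: 10.5
ee_pos: [0.6379, -0.0997, 0.0788]
eef_rot: [180.0, -0.1, 11.5]
force: [-0.4, -0.5, -0.5]
finger_gap: -0.001
t: 10.67
ee_pos: [0.6377, -0.0998, 0.0774]
eef_rot: [180.0, -0.1, 11.5]
force: [-0.5, -0.4, 0.5]
finger_gap: 0.001
shaker xy 0.042 -0.0588 z 0.0774 F [-0.5 -0.4  0.5] Fx,Fy -0.6 -0.3 [ 1.7998e+02 -6.0000e-02  1.1480e+01] 10.6667
```

```bash
python3 -m jog '[[[0,0,0.0007],[0,0,0],0],[[0,0,0.0007],[0,0,0],0]]'
python3 -m jog '[[[0,0,0.0007],[0,0,0],0],[[0,0,0.0007],[0,0,0],0]]'
python3 -m jog '[[[0,0,-0.03],[0,0,0],0],[[0,0,-0.07],[0,0,0],0],[[0,0,-0.07],[0,0,0],0],[[-0.09,-0.06,-0.07],[0,0,0],0],[[-0.09,-0.06,-0.07],[0,0,0],0],[[-0.09,-0.06,-0.07],[0,0,0],0],[[-0.09,-0.06,-0.07],[0,0,0],0]]'
python3 - <<'E'
from fit import *
where(); a=camera('wrist');cv2.imwrite('pics/w7.png',a[:,:,::-1][0:260,150:500].repeat(2,0).repeat(2,1))
E
```

```text
t: 10.83
ee_pos: [0.6377, -0.0998, 0.0764]
eef_rot: [180.0, -0.0, 11.5]
force: [-0.1, -0.2, 0.5]
finger_gap: -0.0
t: 11.0
ee_pos: [0.6377, -0.0998, 0.0761]
eef_rot: [180.0, -0.0, 11.5]
force: [-2.7, 0.1, 5.3]
finger_gap: -0.004
t: 11.58
ee_pos: [0.5342, -0.0572, 0.1459]
eef_rot: [-180.0, -0.0, 11.5]
force: [-1.0, 0.0, -0.0]
finger_gap: 0.001
shaker xy -0.0509 0.0036 z 0.1459 F [-1.  0. -0.] Fx,Fy -1.0 0.2 [-1.7998e+02 -1.0000e-02  1.1530e+01] 11.5833
```

View pics/w7.png

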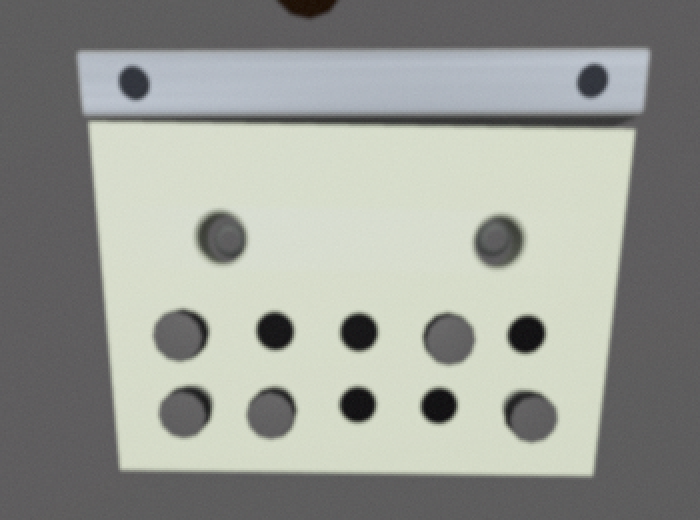

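The probe met the plate's top at z = 0.0761 m; a plate lying flat on the platform has its top at 0.076 m. Both pins are inside the holes and the hand is well clear, so I'm handing in.

```bash
python3 -c "
from station import *
print(close_job())"
```

```text
the job is handed in; nothing more can be done
None
```

The plate is seated on both pins and lying flat, and I handed the job in after about 11.6 s of robot time. I pushed it back to the rail with the open fingers, at about 3 N and rising to about 11 N at the rail. Then I pushed it about 23 mm to the right along the rail with the shut fingers until it dropped over the pins.

- **Seating:** the wrist view shows both pins inside their holes, which I estimate are within about 1–1.5 mm of the pins. The plate's outline matches a flat plate.
- **Height:** a light touch at the rear right (about 5 N) met the top at z = 0.0761 m, where a flat plate would be at 0.076 m.
- **Leftover turn:** the plate is still turned about 0.01 rad from the rail, with a slightly wider gap at the right end. That is within the clearance between pins and holes.
- **Bystanders and hand:** I did not measure the bystanders at the end. All moves kept clear of them, and those in view looked unmoved. The hand ended at z = 0.146 m, touching nothing.

One thing disagreed: while sliding along the rail, some force readings were near zero although the plate was moving. The pictures showed it advancing, so I relied on those.

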